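# Set the stirrer's click dial and start it

## Robot

A 6-joint arm with a two-finger parallel gripper is mounted at the origin on a cart in front of the work surface, level with it; the furniture and walls round the work are solid. World frame = base frame: x ahead of the robot, y to its left, z up, the work surface at z = 0. Lengths are in m, angles in rad, forces in N, time in s.
With the tool pointing down it reaches from about 0.425 to 0.95 m from the base axis. Payload 3.5 kg.
Tool frame: the origin (TCP) lies at the very end of the fingers, on their centre line; the grasp point (between the pads) lies 19 mm behind it; z points along the fingers, y is the line along which they close (so a half turn about z gives the same grasp; the last joint's range is limited). The gripper opens to 85 mm and grips with 20 to 120 N. Pads are 22 mm wide; open, the fingers measure 114 mm over their backs; the gripper's body (76 mm by 85 mm) begins 54 mm behind the grasp point. The pads swing forward as they close: fully open they stand 13 mm farther back than shut.
Start: joints at [1.102, 0.286, 1.577, -0, 1.279, -0.15], TCP at [0.212, 0.641, 0.231] pointing down, gripper open.
Joint ranges: [-2.77, 2.77], [-0.9, 2.22], [0.21, 2.48], [-1.53, 4.67], [0.24, 2.81], [-2.84, 2.84]. Speed limits (rad/s): [2.79, 2.79, 3.14, 3.14, 3.14, 3.14].

## Interface

Orientations are given as a unit quaternion [x, y, z, w].
In Python, from plant import ctrl, optics, sign_off gives the robot as it stands.
- The arm moves only by the shell command python3 -m creep 'ROWS' [FORCE]. ROWS is JSON, a list of rows, each an object of numbers: "x", "y", "z": the shift along the tool's x, y, z in mm; "rx", "ry", "rz": the turn, a rotation vector about the tool's x, y, z in degrees; "grip": the opening, from 0 (shut) to 1 (fully open). In form: [{"x": .., "y": .., "z": .., "rx": .., "ry": .., "rz": .., "grip": ..}, ...]. A call has exactly 10 rows; each row shifts and turns the commanded pose from where the row before left it, along the tool's axes as they then stand; what a row does not reach is not made up. A row lasts 1/12 s, in which the tool goes at most 41.7 mm and 7.16 degrees, less where a joint would pass 70% of its speed; a pose out of reach is approached as far as the arm can. A call with a gripper value outside its range is refused whole. The fingers move at their own pace and stop on an object; FORCE is the grip in N (left out, the last holds). Time passes only in rows, so rows that do not move let the fingers close, or fill a call up. It gives the time, the measured TCP pose, the force, the opening and the grip force at its end, in the units of the state.
- ctrl.get_state(): the state, without advancing time (a new reading comes with each control period).
- optics.read_camera(name): name is "side" or "top" or "wrist"; returns a dict with "color" (480x640x3 uint8, blue, green, red), "K" (3x3 intrinsics, pixels), "D" ([k1, k2, p1, p2, k3] as OpenCV has them; the pictures are not rectified), "R" (3x3) and "t" (3): a world point X has camera coordinates R X + t. Camera axes: x right, y down, z forward; pixel columns grow to the right and rows downward; lengths in m; the calibration is good to about 2 mm. A picture is of the moment at which its call begins. There is no depth.
- sign_off(): hands the job in; it is judged then, once.
The state is a dict: "time": time; "qpos": joint angles; "dq": joint speeds; "joint_efforts": joint torques, N m; "eef_pos": TCP position; "tcp_rot": TCP orientation; "contact_force": force on the tool from outside, world axes, zero at the start; "wrist_torque": the same for the moment, N m; "opening": opening from 0.0 (shut) to 1.0 (fully open); "finger_force": force on a finger pad.
Only numpy, scipy, OpenCV 4.12 (cv2) and the standard library are available. Lean on these libraries where they do the work, as an engineer would, in place of code of your own. Each camera call takes 0.05 s, during which the arm holds its last target. There are 200 camera calls.

## Task

With a fingertip pressing only lightly on the stirrer's big knurled dial, turn the dial clockwise until its white line clicks in at the two-bar mark, then let go of it and press the round start button fully down and release it. Only touch and push, do not grasp anything, and leave the staining jar on the stirrer and the things beside it where they stand.

Things in the scene. Friction and masses are not known exactly. Their poses are not given: they have to be found in the camera images.
- stirrer: White bench magnetic stirrer, fixed: flat box spanning x -65 to +210, y -55 to +110 mm of its frame, deck 45 mm above the worktop. Origin on the worktop under the dial's axis; at yaw 0 x points away from the robot, y left. Dial nearest the robot, start button left of it (axis at x -10, y +86 mm), at the rear a round plate (centre x 145, y 27.5, top 55 mm up) with the jar.
- dial_seat: Sprung seat under the dial, origin on the dial's axis at the deck; moves straight down with the dial by at most 5 mm: about 1.3 N starts it, 1.3 N per mm more, 8 N to the stop. Carries the dial.
- dial_top (a point): Centre of the dial's flat top, on its upright axis. Dial: grey knurled disc, 92 mm across, 20 mm thick, top 71 mm above the worktop, too wide to pinch. Closed fingertips pressed on the top (3 to 8 N) some 30 mm off the axis and moved along a circle round it carry the dial round by friction; pushing along the rim also works.
- dial_line (a point): Outer end of the white line on the dial's top face, 43 mm from the axis; turns with the dial.
- dial (a joint): Dial angle, rad, grows clockwise seen from above. Detents at 0 (line at the dot, off), 0.698 (one bar), 1.396 (two bars, the target), 2.094 (three bars); stops just beyond first and last. Let go, it springs to the nearer detent; tipping point half-way, about 0.03 Nm. Starts at off or one bar, rarely half-way between.
- two_bar_mark (a point): Centre of the two-bar mark on the deck, 56.5 mm from the dial's axis. Four black marks stand on the robot's side of the dial, 40 degrees apart, clockwise from above (right to left for the robot): a dot (off), one bar, two bars, three bars.
- start_top (a point): Centre of the top face of the start button, a round grey push button 20 mm in diameter in a grey housing on the deck, left of the dial. Pressed straight down.
- start (a joint): Travel of the start button in m: 0 up, 0.006 fully down (5 N); springs back up.
- jar: Covered glass staining jar with pink contents, 62 mm across, 111 mm high, standing loose on the stirrer's rear plate; origin at the centre of its underside, z up.
- dropper: Brown dropper bottle, 33 mm across, 96 mm high, loose on the worktop to the right of the stirrer; origin at the centre of its underside.
- tweezers: Steel forceps, 127 x 13 x 8 mm, lying loose on the worktop to the right of the stirrer; origin under their centre.
- dish: Clear petri dish, 61 mm across, 15 mm high, loose on the worktop to the right of the stirrer; origin under its centre.
Things that resemble listed ones, but are neither listed nor needed, are in the scene too. What is meant by the dropper is not turquoise, and is the larger of those in its own colour.

How it is judged:
By the outcome, as a careful person would: the job done as asked, in the order asked, and still so for the second after the job is handed in, with the robot touching nothing.
It also fails if it takes over 38 s, if anything falls off the work surface, if the arm or the gripper's body presses on something with over 40 N, if the wrist force passes 120 N, or if a joint passes its speed limit or range.

## Working session

There is one attempt and no reset: what is moved stays moved. The work goes in short steps, Python scripts to look and compute and a shell command to move; the robot and the scene stay as the last step left them, time stands still between calls to the robot, and variables do not carry over. Pictures are saved under pics/ and viewed, at most 10 in all, crops included, and the job is handed in when it is done.

```bash
mkdir -p pics; python3 - <<'E'
from plant import ctrl, optics
import cv2
for n in("top","side"):
    d=optics.read_camera(n); cv2.imwrite(f"pics/{n}0.png",d["color"]); print(n,d["K"],d["D"],d["R"],d["t"])
s=ctrl.get_state(); print(s)
E
```

```text
top [[441.71222625   0.         317.25210842]
 [  0.         441.71222625 239.4911818 ]
 [  0.           0.           1.        ]] [-0.11212261  0.          0.          0.          0.        ] [[-4.82855180e-03 -9.99988299e-01  2.95511956e-04]
 [-9.93815688e-01  4.76596223e-03 -1.10939909e-01]
 [ 1.10937202e-01 -8.29363513e-04 -9.93827072e-01]] [-0.03686664  0.56639714  0.95195872]
side [[521.60482902   0.         318.78915449]
 [  0.         521.60482902 241.99643813]
 [  0.           0.           1.        ]] [-0.06587552  0.          0.          0.          0.        ] [[ 0.85355007 -0.52079005  0.01516592]
 [-0.21307839 -0.37549243 -0.90199946]
 [ 0.47544704  0.76667017 -0.4314707 ]] [-0.48804511  0.17413588  0.65401553]
{'time': 0.1, 'qpos': array([ 1.10197638e+00,  2.87099432e-01,  1.57803614e+00,  2.73479983e-05,
        1.27859470e+00, -1.50017738e-01]), 'dq': array([-0.00021365, -0.00144511, -0.00494891,  0.00049619,  0.00126289,
       -0.00089641]), 'joint_efforts': array([ 6.94798655e-04, -4.07297623e+01, -2.93698364e+01, -1.63105110e-04,
        3.42771164e-03,  6.59439820e-06]), 'eef_pos': array([0.21127066, 0.64046002, 0.23006759]), 'tcp_rot': array([ 1.58730744e-01,  9.87321330e-01, -1.01406831e-03, -3.37927091e-04]), 'contact_force': array([ 0.90714513, -0.44296407, -1.26904029]), 'wrist_torque': array([-0.02274879,  0.03720984, -0.00161906]), 'finger_force': 0.0, 'opening': 0.9972278476790293}
```

View pics/top0.png

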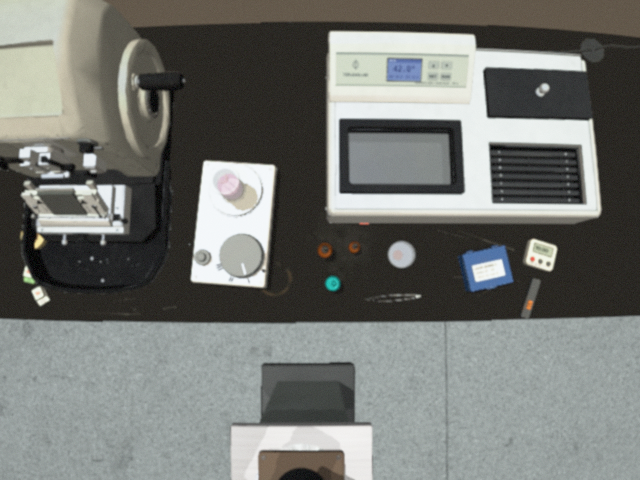

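View pics/side0.png

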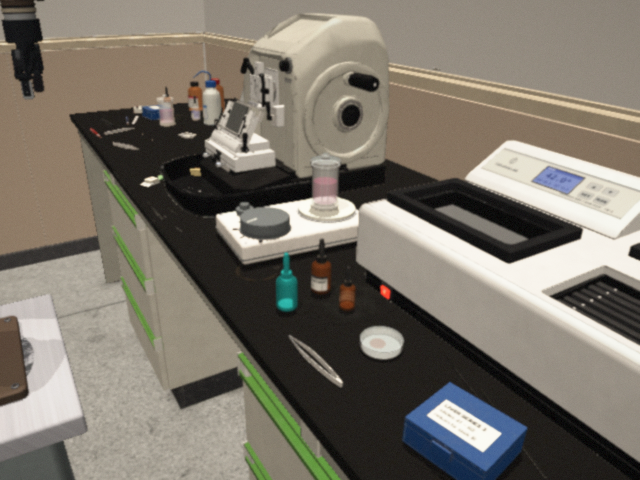

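The top view shows the stirrer with its dial at about (241,256) and its button at (203,256). The jar is at (228,183), and the bottles stand to the right. I'll enlarge the dial.

```bash
cat > h.py <<'E'
import numpy as np, cv2
from plant import ctrl, optics
def ray(d,uv,z):
    n=cv2.undistortPoints(np.array([[uv]],float),d["K"],np.array(d["D"]))[0,0]
    R,t=np.array(d["R"]),np.array(d["t"]); c=-R.T@t; v=R.T@np.r_[n,1]
    return c+v*(z-c[2])/v[2]
def proj(d,X):
    return cv2.projectPoints(np.atleast_2d(X).astype(float),cv2.Rodrigues(np.array(d["R"]))[0],np.array(d["t"]),d["K"],np.array(d["D"]))[0][:,0]
E
python3 - <<'E'
from h import *
d=optics.read_camera("top"); c=d["color"][150:300,180:290]
cv2.imwrite("pics/crop1.png",cv2.resize(c,None,fx=4,fy=4,interpolation=cv2.INTER_CUBIC))
print(ray(d,(241,256),.071),ray(d,(203,256),.06))
for p in [(203,160),(276,166),(266,287),(192,283)]: print(ray(d,p,.045))
E
```

```text
[0.52712071 0.12341547 0.071     ] [0.52818815 0.20845    0.06      ]
[0.74727439 0.21855057 0.045     ]
[0.7312909  0.05229823 0.045     ]
[0.46123498 0.07243239 0.045     ]
[0.46997051 0.23569988 0.045     ]
```

View pics/crop1.png

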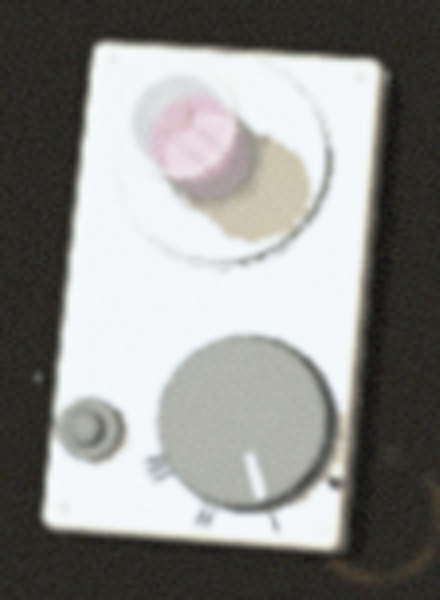

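The white line points at one bar, so the dial needs +40° clockwise. The yaw is about -4°, the dial axis is near (0.527, 0.123), and the button is near (0.523, 0.21).

I'll turn the tool until its x axis is world -x, shut the fingers, and go above the robot side of the dial.

```bash
python3 -m creep '[{"rz":-6.1,"grip":0},{"rz":-6.1,"grip":0},{"rz":-6.1,"grip":0},{"x":-17.5,"y":-35,"grip":0},{"x":-17.5,"y":-35,"grip":0},{"x":-17.5,"y":-35,"grip":0},{"x":-17.5,"y":-35,"grip":0},{"x":-17.5,"y":-35,"grip":0},{"x":-17.5,"y":-35,"grip":0},{"x":-17.5,"y":-35,"grip":0}]' 30
python3 -m creep '[{"x":-18,"y":-30,"grip":0},{"x":-18,"y":-30,"grip":0},{"x":-18,"y":-30,"grip":0},{"x":-18,"y":-30,"z":15,"grip":0},{"x":-18,"y":-30,"z":15,"grip":0},{"x":-18,"y":-30,"z":15,"grip":0},{"x":-18,"y":-30,"z":15,"grip":0},{"x":-18,"y":-30,"z":15,"grip":0},{"x":-18,"y":-30,"z":15,"grip":0},{"grip":0}]'
python3 - <<'E'
from h import *
d=optics.read_camera("wrist"); cv2.imwrite("pics/w1.png",d["color"])
s=ctrl.get_state();print(s["eef_pos"],s["tcp_rot"],s["contact_force"])
for X in [(.527,.1235,.071),(.497,.1235,.071),(.523,.21,.06),s["eef_pos"]]: print(proj(d,X))
E
```

```text
[0.21132992 0.64064173 0.23044965] [ 1.58712536e-01  9.87324554e-01 -7.07985503e-04 -2.32459280e-04] [ 0.39310883 -0.33674882  0.41252932]
[[-43.01696137 635.35292332]]
[[-58.57473886 616.85298763]]
[[ 32.78056028 603.8522861 ]]
[[319.03214914 312.10787243]]$[0]: bad value
$[0]: bad value
```

View pics/w1.png

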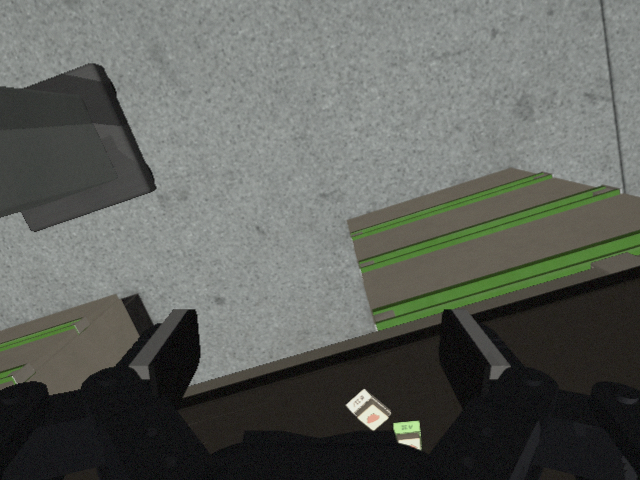

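The arm hasn't moved: both calls were refused, probably because each row needs every key. The wrist view only shows the floor and the bench edge. I'll send full rows.

```bash
python3 -m creep '[{"x":0,"y":0,"z":0,"rx":0,"ry":0,"rz":-6.1,"grip":0},{"x":0,"y":0,"z":0,"rx":0,"ry":0,"rz":-6.1,"grip":0},{"x":0,"y":0,"z":0,"rx":0,"ry":0,"rz":-6.1,"grip":0},{"x":-17.5,"y":-35,"z":0,"rx":0,"ry":0,"rz":0,"grip":0},{"x":-17.5,"y":-35,"z":0,"rx":0,"ry":0,"rz":0,"grip":0},{"x":-17.5,"y":-35,"z":0,"rx":0,"ry":0,"rz":0,"grip":0},{"x":-17.5,"y":-35,"z":0,"rx":0,"ry":0,"rz":0,"grip":0},{"x":-17.5,"y":-35,"z":0,"rx":0,"ry":0,"rz":0,"grip":0},{"x":-17.5,"y":-35,"z":0,"rx":0,"ry":0,"rz":0,"grip":0},{"x":-17.5,"y":-35,"z":0,"rx":0,"ry":0,"rz":0,"grip":0}]' 30
```

```text
time: 1.03
eef_pos: [0.3344, 0.3943, 0.2312]
tcp_rot: [-0.001, 1.0, -0.0, 0.0]
contact_force: [0.9, 0.5, 0.9]
opening: -0.003
finger_force: 0.0
```

```bash
python3 -m creep '[{"x":-18,"y":-30,"z":0,"rx":0,"ry":0,"rz":0,"grip":0},{"x":-18,"y":-30,"z":0,"rx":0,"ry":0,"rz":0,"grip":0},{"x":-18,"y":-30,"z":0,"rx":0,"ry":0,"rz":0,"grip":0},{"x":-18,"y":-30,"z":15,"rx":0,"ry":0,"rz":0,"grip":0},{"x":-18,"y":-30,"z":15,"rx":0,"ry":0,"rz":0,"grip":0},{"x":-18,"y":-30,"z":15,"rx":0,"ry":0,"rz":0,"grip":0},{"x":-18,"y":-30,"z":15,"rx":0,"ry":0,"rz":0,"grip":0},{"x":-18,"y":-30,"z":15,"rx":0,"ry":0,"rz":0,"grip":0},{"x":-18,"y":-30,"z":15,"rx":0,"ry":0,"rz":0,"grip":0},{"x":0,"y":0,"z":0,"rx":0,"ry":0,"rz":0,"grip":0}]'
python3 - <<'E'
from h import *
d=optics.read_camera("wrist"); cv2.imwrite("pics/w2.png",d["color"])
s=ctrl.get_state();print(s["eef_pos"],s["contact_force"])
for X in [(.527,.1235,.071),(.497,.1235,.071),(.523,.21,.06),s["eef_pos"]]: print(proj(d,X))
E
```

```text
time: 1.87
eef_pos: [0.497, 0.1215, 0.1383]
tcp_rot: [0.002, 1.0, -0.001, -0.002]
contact_force: [-0.6, -0.6, -0.2]
opening: -0.002
finger_force: 0.0
[0.49630207 0.12361283 0.13941085] [-0.54590321  0.57793277 -0.42898675]
[[323.84498968 307.64898076]]
[[323.73621096 256.97090553]]
[[471.51805356 292.74411646]]
[[325.42944827 311.46083054]]
```

View pics/w2.png

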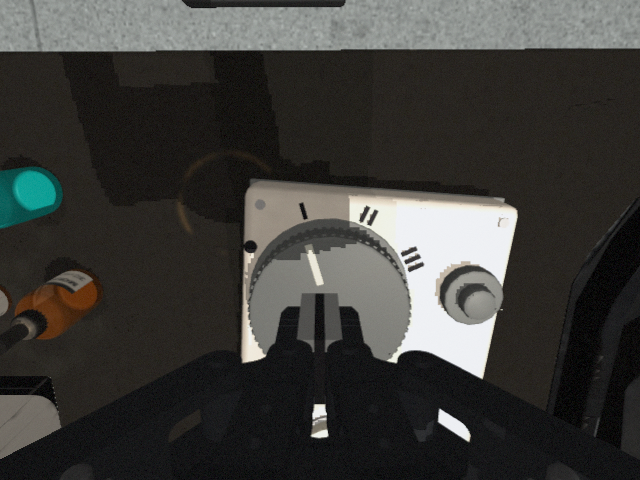

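The wrist view puts the dial's centre at about (329,308). The line points at one bar, and the button is at (482,303). The dial axis is therefore about y 0.126. I'll lower the tip to just above the top face.

```bash
python3 - <<'E'
from h import *
d=optics.read_camera("wrist")
print(ray(d,(329.5,308),.071),[ray(d,(482,303),z) for z in (.06,.065,.07)],ray(d,(471,294),.055))
E
python3 -m creep '[{"x":0,"y":1,"z":10,"rx":0,"ry":0,"rz":0,"grip":0},{"x":0,"y":1,"z":10,"rx":0,"ry":0,"rz":0,"grip":0},{"x":0,"y":1,"z":10,"rx":0,"ry":0,"rz":0,"grip":0},{"x":0,"y":0,"z":10,"rx":0,"ry":0,"rz":0,"grip":0},{"x":0,"y":0,"z":10,"rx":0,"ry":0,"rz":0,"grip":0},{"x":0,"y":0,"z":8,"rx":0,"ry":0,"rz":0,"grip":0},{"x":0,"y":0,"z":4,"rx":0,"ry":0,"rz":0,"grip":0},{"x":0,"y":0,"z":2,"rx":0,"ry":0,"rz":0,"grip":0},{"x":0,"y":0,"z":0,"rx":0,"ry":0,"rz":0,"grip":0},{"x":0,"y":0,"z":0,"rx":0,"ry":0,"rz":0,"grip":0}]'
```

```text
[0.52704716 0.12889297 0.071     ] [array([0.5293913 , 0.21954992, 0.06      ]), array([0.52709075, 0.2173936 , 0.065     ]), array([0.5247902 , 0.21523728, 0.07      ])] [0.52576581 0.2144596  0.055     ]
time: 2.8
eef_pos: [0.4967, 0.1291, 0.0776]
tcp_rot: [-0.0, 1.0, 0.0, 0.0]
contact_force: [0.8, 0.7, -0.2]
opening: -0.001
finger_force: 0.0
```

```bash
python3 -m creep '[{"x":0,"y":0,"z":2,"rx":0,"ry":0,"rz":0,"grip":0},{"x":0,"y":0,"z":2,"rx":0,"ry":0,"rz":0,"grip":0},{"x":0,"y":0,"z":1,"rx":0,"ry":0,"rz":0,"grip":0},{"x":0,"y":0,"z":1,"rx":0,"ry":0,"rz":0,"grip":0},{"x":0,"y":0,"z":1,"rx":0,"ry":0,"rz":0,"grip":0},{"x":0,"y":0,"z":1,"rx":0,"ry":0,"rz":0,"grip":0},{"x":0,"y":0,"z":0.5,"rx":0,"ry":0,"rz":0,"grip":0},{"x":0,"y":0,"z":0,"rx":0,"ry":0,"rz":0,"grip":0},{"x":0,"y":0,"z":0,"rx":0,"ry":0,"rz":0,"grip":0},{"x":0,"y":0,"z":0,"rx":0,"ry":0,"rz":0,"grip":0}]'
```

```text
time: 3.63
eef_pos: [0.4964, 0.1292, 0.0691]
tcp_rot: [-0.0, 1.0, -0.0, -0.0]
contact_force: [-1.7, 0.1, 3.7]
opening: 0.001
finger_force: 1.9
```

Contact force is about 4 N. I'll carry the dial round clockwise.

```bash
python3 -m creep '[{"x":0,"y":0,"z":0.5,"rx":0,"ry":0,"rz":0,"grip":0},{"x":-0.1,"y":2.1,"z":0,"rx":0,"ry":0,"rz":4,"grip":0},{"x":-0.1,"y":2.1,"z":0,"rx":0,"ry":0,"rz":4,"grip":0},{"x":-0.1,"y":2.1,"z":0,"rx":0,"ry":0,"rz":4,"grip":0},{"x":-0.1,"y":2.1,"z":0,"rx":0,"ry":0,"rz":4,"grip":0},{"x":-0.1,"y":2.1,"z":0,"rx":0,"ry":0,"rz":4,"grip":0},{"x":-0.1,"y":2.1,"z":0,"rx":0,"ry":0,"rz":4,"grip":0},{"x":-0.1,"y":2.1,"z":0,"rx":0,"ry":0,"rz":4,"grip":0},{"x":-0.1,"y":2.1,"z":0,"rx":0,"ry":0,"rz":4,"grip":0},{"x":-0.1,"y":2.1,"z":0,"rx":0,"ry":0,"rz":4,"grip":0}]'
python3 - <<'E'
from h import *
d=optics.read_camera("wrist"); cv2.imwrite("pics/w3.png",d["color"])
E
```

```text
time: 4.47
eef_pos: [0.5035, 0.1474, 0.069]
tcp_rot: [0.31, 0.951, 0.001, 0.001]
contact_force: [-0.5, 1.6, 3.0]
opening: 0.001
finger_force: 1.9
```

View pics/w3.png

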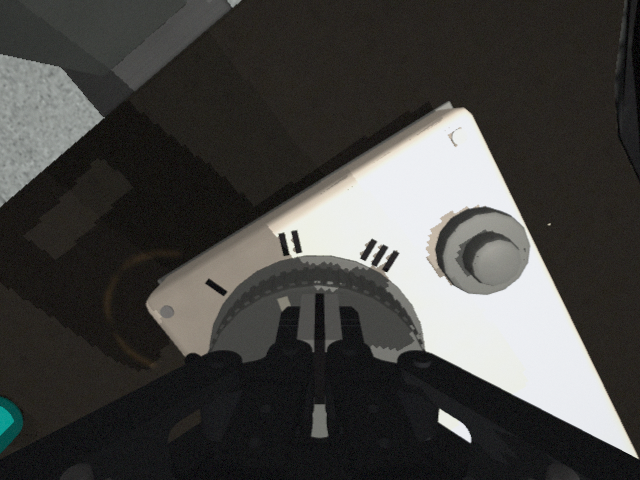

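The line stub at (284,301) now points close to the two-bar mark at (290,243). I'll lift off so the dial can click in, then check.

```bash
python3 -m creep '[{"x":0,"y":0,"z":-1,"rx":0,"ry":0,"rz":0,"grip":0},{"x":0,"y":0,"z":-2,"rx":0,"ry":0,"rz":0,"grip":0},{"x":0,"y":0,"z":-4,"rx":0,"ry":0,"rz":0,"grip":0},{"x":0,"y":0,"z":-8,"rx":0,"ry":0,"rz":0,"grip":0},{"x":0,"y":0,"z":-10,"rx":0,"ry":0,"rz":0,"grip":0},{"x":0,"y":0,"z":-10,"rx":0,"ry":0,"rz":0,"grip":0},{"x":0,"y":0,"z":-10,"rx":0,"ry":0,"rz":0,"grip":0},{"x":0,"y":0,"z":0,"rx":0,"ry":0,"rz":0,"grip":0},{"x":0,"y":0,"z":0,"rx":0,"ry":0,"rz":0,"grip":0},{"x":0,"y":0,"z":0,"rx":0,"ry":0,"rz":0,"grip":0}]'
python3 - <<'E'
from h import *
d=optics.read_camera("wrist"); cv2.imwrite("pics/w4.png",d["color"])
s=ctrl.get_state();print(s["eef_pos"])
for X in [(.527,.1265,.071),(.525,.213,.065)]: print(proj(d,X))
E
```

```text
time: 5.35
eef_pos: [0.5021, 0.1468, 0.1134]
tcp_rot: [0.309, 0.951, -0.0, -0.0]
contact_force: [-0.7, 1.0, 0.2]
opening: 0.001
finger_force: 0.0
[0.50187469 0.14672458 0.11290906]
[[314.44986569 332.44561127]]
[[456.57269119 228.98299406]]
```

View pics/w4.png

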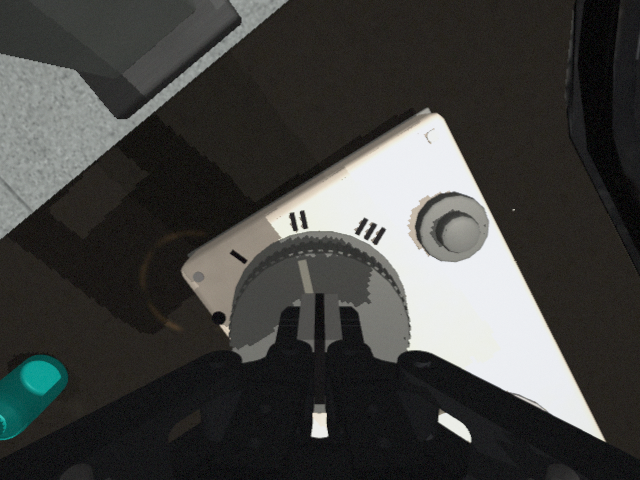

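The dial has been released and the line, from (312,295) to (302,262), points at the two bars at (298,221). The button top is at (461,234).

```bash
python3 - <<'E'
from h import *
d=optics.read_camera("wrist"); t=optics.read_camera("top")
for z in (.055,.06,.065,.07,.075): print(z,ray(d,(461,234),z)[:2],ray(t,(201.6,256.6),z)[:2])
print(ctrl.get_state()["eef_pos"])
E
```

```text
0.055 [0.53225135 0.21468633] [0.52725893 0.21282476]
0.06 [0.53009725 0.21402813] [0.52689124 0.21150599]
0.065 [0.52794316 0.21336992] [0.52652355 0.21018723]
0.07 [0.52578906 0.21271172] [0.52615586 0.20886847]
0.075 [0.52363497 0.21205351] [0.52578817 0.20754971]
[0.50175034 0.14673644 0.11262156]
```

```bash
python3 -m creep '[{"x":3.8,"y":13.5,"z":0,"rx":0,"ry":0,"rz":0,"grip":0},{"x":3.8,"y":13.5,"z":0,"rx":0,"ry":0,"rz":0,"grip":0},{"x":3.8,"y":13.5,"z":0,"rx":0,"ry":0,"rz":0,"grip":0},{"x":3.8,"y":13.5,"z":0,"rx":0,"ry":0,"rz":0,"grip":0},{"x":3.8,"y":13.5,"z":0,"rx":0,"ry":0,"rz":0,"grip":0},{"x":0,"y":0,"z":10,"rx":0,"ry":0,"rz":0,"grip":0},{"x":0,"y":0,"z":10,"rx":0,"ry":0,"rz":0,"grip":0},{"x":0,"y":0,"z":8,"rx":0,"ry":0,"rz":0,"grip":0},{"x":0,"y":0,"z":4,"rx":0,"ry":0,"rz":0,"grip":0},{"x":0,"y":0,"z":0,"rx":0,"ry":0,"rz":0,"grip":0}]'
python3 - <<'E'
from h import *
d=optics.read_camera("side"); c=d["color"][150:270,190:370]
cv2.imwrite("pics/s2.png",cv2.resize(c,None,fx=4,fy=4,interpolation=cv2.INTER_CUBIC))
E
```

```text
time: 6.33
eef_pos: [0.5249, 0.2118, 0.079]
tcp_rot: [0.309, 0.951, -0.001, -0.002]
contact_force: [0.6, 0.0, -0.4]
opening: 0.001
finger_force: 0.0
```

View pics/s2.png

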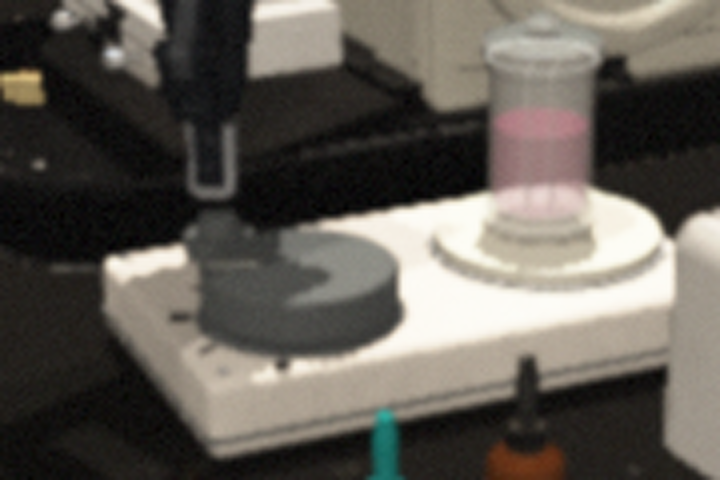

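The side view shows the tip centred just above the button, at crop (214,198) over (218,212). Now I'll press down.

```bash
python3 -m creep '[{"x":0,"y":0,"z":2,"rx":0,"ry":0,"rz":0,"grip":0},{"x":0,"y":0,"z":2,"rx":0,"ry":0,"rz":0,"grip":0},{"x":0,"y":0,"z":2,"rx":0,"ry":0,"rz":0,"grip":0},{"x":0,"y":0,"z":2,"rx":0,"ry":0,"rz":0,"grip":0},{"x":0,"y":0,"z":1,"rx":0,"ry":0,"rz":0,"grip":0},{"x":0,"y":0,"z":1,"rx":0,"ry":0,"rz":0,"grip":0},{"x":0,"y":0,"z":1,"rx":0,"ry":0,"rz":0,"grip":0},{"x":0,"y":0,"z":0,"rx":0,"ry":0,"rz":0,"grip":0},{"x":0,"y":0,"z":0,"rx":0,"ry":0,"rz":0,"grip":0},{"x":0,"y":0,"z":0,"rx":0,"ry":0,"rz":0,"grip":0}]'
```

```text
time: 7.22
eef_pos: [0.5266, 0.2126, 0.0704]
tcp_rot: [0.309, 0.951, 0.0, 0.0]
contact_force: [0.1, -0.4, -0.0]
opening: 0.003
finger_force: 0.0
```

```bash
python3 -m creep '[{"x":0,"y":0,"z":1,"rx":0,"ry":0,"rz":0,"grip":0},{"x":0,"y":0,"z":1,"rx":0,"ry":0,"rz":0,"grip":0},{"x":0,"y":0,"z":1,"rx":0,"ry":0,"rz":0,"grip":0},{"x":0,"y":0,"z":1,"rx":0,"ry":0,"rz":0,"grip":0},{"x":0,"y":0,"z":1,"rx":0,"ry":0,"rz":0,"grip":0},{"x":0,"y":0,"z":1,"rx":0,"ry":0,"rz":0,"grip":0},{"x":0,"y":0,"z":0,"rx":0,"ry":0,"rz":0,"grip":0},{"x":0,"y":0,"z":0,"rx":0,"ry":0,"rz":0,"grip":0},{"x":0,"y":0,"z":0,"rx":0,"ry":0,"rz":0,"grip":0},{"x":0,"y":0,"z":0,"rx":0,"ry":0,"rz":0,"grip":0}]'
```

```text
time: 8.05
eef_pos: [0.5266, 0.2126, 0.0645]
tcp_rot: [0.309, 0.951, 0.0, 0.0]
contact_force: [-1.2, 0.7, 3.0]
opening: 0.004
finger_force: 1.4
```

```bash
python3 -m creep '[{"x":0,"y":0,"z":1,"rx":0,"ry":0,"rz":0,"grip":0},{"x":0,"y":0,"z":1,"rx":0,"ry":0,"rz":0,"grip":0},{"x":0,"y":0,"z":1,"rx":0,"ry":0,"rz":0,"grip":0},{"x":0,"y":0,"z":1,"rx":0,"ry":0,"rz":0,"grip":0},{"x":0,"y":0,"z":0.5,"rx":0,"ry":0,"rz":0,"grip":0},{"x":0,"y":0,"z":0,"rx":0,"ry":0,"rz":0,"grip":0},{"x":0,"y":0,"z":0,"rx":0,"ry":0,"rz":0,"grip":0},{"x":0,"y":0,"z":0,"rx":0,"ry":0,"rz":0,"grip":0},{"x":0,"y":0,"z":0,"rx":0,"ry":0,"rz":0,"grip":0},{"x":0,"y":0,"z":0,"rx":0,"ry":0,"rz":0,"grip":0}]'
```

```text
time: 8.88
eef_pos: [0.5267, 0.2126, 0.061]
tcp_rot: [0.309, 0.951, -0.0, -0.0]
contact_force: [-4.2, -1.1, 8.9]
opening: -0.0
finger_force: 4.7
```

```bash
python3 -m creep '[{"x":0,"y":0,"z":0.5,"rx":0,"ry":0,"rz":0,"grip":0},{"x":0,"y":0,"z":0.5,"rx":0,"ry":0,"rz":0,"grip":0},{"x":0,"y":0,"z":0.5,"rx":0,"ry":0,"rz":0,"grip":0},{"x":0,"y":0,"z":0,"rx":0,"ry":0,"rz":0,"grip":0},{"x":0,"y":0,"z":0,"rx":0,"ry":0,"rz":0,"grip":0},{"x":0,"y":0,"z":0,"rx":0,"ry":0,"rz":0,"grip":0},{"x":0,"y":0,"z":0,"rx":0,"ry":0,"rz":0,"grip":0},{"x":0,"y":0,"z":0,"rx":0,"ry":0,"rz":0,"grip":0},{"x":0,"y":0,"z":0,"rx":0,"ry":0,"rz":0,"grip":0},{"x":0,"y":0,"z":0,"rx":0,"ry":0,"rz":0,"grip":0}]'
```

```text
time: 9.72
eef_pos: [0.5268, 0.2127, 0.0609]
tcp_rot: [0.309, 0.951, -0.0, -0.0]
contact_force: [-7.1, -2.7, 16.3]
opening: 0.004
finger_force: 8.0
```

The tip is on the hard stop, with 16 N and about 6 mm of travel. I'll release and retreat.

```bash
python3 -m creep '[{"x":0,"y":0,"z":-2,"rx":0,"ry":0,"rz":0,"grip":0},{"x":0,"y":0,"z":-3,"rx":0,"ry":0,"rz":0,"grip":0},{"x":0,"y":0,"z":-4,"rx":0,"ry":0,"rz":0,"grip":0},{"x":0,"y":0,"z":-8,"rx":0,"ry":0,"rz":0,"grip":0},{"x":0,"y":0,"z":-15,"rx":0,"ry":0,"rz":0,"grip":0},{"x":0,"y":0,"z":-20,"rx":0,"ry":0,"rz":0,"grip":0},{"x":0,"y":0,"z":-20,"rx":0,"ry":0,"rz":0,"grip":0},{"x":0,"y":0,"z":-20,"rx":0,"ry":0,"rz":0,"grip":0},{"x":0,"y":0,"z":-10,"rx":0,"ry":0,"rz":0,"grip":0},{"x":0,"y":0,"z":0,"rx":0,"ry":0,"rz":0,"grip":0}]'
python3 - <<'E'
from h import *
d=optics.read_camera("wrist"); cv2.imwrite("pics/w5.png",d["color"])
E
```

```text
time: 10.55
eef_pos: [0.5284, 0.213, 0.1633]
tcp_rot: [0.309, 0.951, 0.001, 0.003]
contact_force: [0.2, 1.0, -0.4]
opening: 0.002
finger_force: 0.0
```

View pics/w5.png

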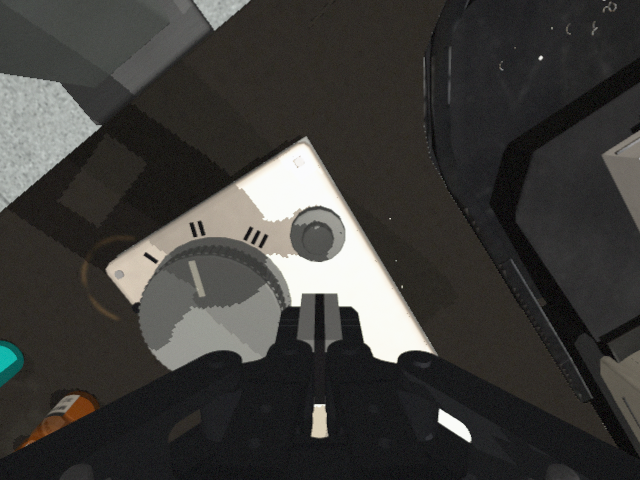

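The line, from (203,297) to (192,262), points at the two bars at (197,228). The button at (318,237) is back up and the arm is clear.

```bash
python3 -c "from plant import sign_off; print(sign_off())"
```

```text
the job is handed in; nothing more can be done
None
```

I turned the dial clockwise to the two-bar mark and let it click in, then pressed the start button to its stop and released it. The job is handed in with the arm clear, at about 11 s, and I touched nothing else.

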